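Press the jar and the tin into the foam-lined paint tray

TASK

Finish packing the wooden paint tray: press the small round jar into the empty round foam cutout and the rectangular tin into the empty oblong cutout, both upright with their lids up, until each is fully home on the bottom of its cutout, and let go of them. The foam grips, so they will not drop in by themselves. Leave the square bottle fully home in its own cutout, and leave the bigger round jar and the water cup standing where they are.

Things in the scene. Friction and masses are not known exactly. Their poses are not given: they have to be found in the camera images.
- jar: Small round paint jar, loose on the table, standing upright: a straight cylinder 44 mm in diameter and 58 mm tall with the bottom edge rounded by 2 mm, white body and 16 mm high bare metal lid of the same diameter, about 0.12 kg. Origin: centre of its underside; z up.
- tin: Rectangular metal tin, loose on the table, standing upright: 60 mm (its x) by 30 mm (its y) by 58 mm tall, straight sides, edges rounded by 2 mm, about 0.11 kg. Origin: centre of its underside; z up. Either way round (half a turn) fits its cutout.
- big_jar: Bystander like the small jar but 60 mm in diameter and 58 mm tall, about 0.22 kg; it fits no cutout and must not be moved. Origin: centre of its underside.
- cup: Bystander: open white water cup, 72 mm across its rim, 62 mm tall, about 0.07 kg; must not be moved. Origin: centre of its underside.
- bottle: Bystander: square amber bottle 40 x 40 mm with a black cap 26 mm in diameter, 58 mm tall in all, already standing in the square cutout of the tray, loose. Origin: centre of its underside.
- tray: Fixed shallow wooden tray 108 mm (its x) by 266 mm (its y), walls 6 mm thick and 30 mm tall. It holds a row, along its y, of three grey foam blocks, each 94 mm (x) by 84 mm (y), at 84 mm pitch, their tops 36 mm above the table; which block is where in the row varies. A piece pressed in crooked stays crooked. Origin: centre of its underside.
- foam_round_bottom (a point): Centre of the bottom of the round cutout, 20 mm below the foam's top, 16 mm above the table; a seated jar stands 38 mm proud. Axes as the tray's. Eight springy foam lips leave 41 mm free, 3 mm less than the jar, widening over the top 9 mm to 47 mm at the mouth; each gives way up to 4 mm. Pressing home takes some 8 to 20 N straight down, before it bottoms; weight alone does not.
- foam_slot_bottom (a point): Centre of the bottom of the oblong cutout, 20 mm below the foam's top, 16 mm above the table; a seated tin stands 38 mm proud. Long axis: this point's x (the tray's x). Springy lips on all four sides leave 57 (x) by 27 mm (y) free, 3 mm less than the tin, widening over the top 9 mm to 63 by 33 mm; each gives way up to 4 mm. Pressing home takes some 8 to 20 N straight down, before it bottoms.
- foam_square_bottom (a point): Centre of the bottom of the square cutout (42 x 42 mm, plain, no lips, 20 mm deep) in which the bottle already stands; its seated place.
Not all that is in view belongs to the job. Leave any pink, turquoise or yellow look-alike of the tin alone.

How it is judged (in metres and radians):
At the end, for the whole second after the job is handed in: Jar in the round, tin in the oblong cutout: upright to 0.06 rad, underside within 2.5 mm of the bottom, within 4 mm of centre, tin within 0.1 rad of the cutout's line, at rest; bottle still home (4 mm high, 6 mm sideways, 0.1 rad); big jar and cup upright (0.1 rad), moved under 30 mm (z of jar in the frame of foam_round_bottom below 0.0025 m and horizontal distance between jar and foam_round_bottom below 0.004 m and angle between each of jar, tin's own z axis and vertical below 0.06 rad and linear speed of each of jar, tin below 0.02 m/s and z of tin in the frame of foam_slot_bottom below 0.0025 m and horizontal distance between tin and foam_slot_bottom below 0.004 m and angle between the x axis of tin and the x axis of foam_slot_bottom, either way round below 0.1 rad and z of bottle in the frame of foam_square_bottom below 0.004 m and horizontal distance between bottle and foam_square_bottom below 0.006 m and angle between each of bottle, big_jar, cup's own z axis and vertical below 0.1 rad and distance of each of big_jar, cup from where it was at the start of the episode below 0.03 m); the robot touches nothing.
It fails at once if the bigger jar or the cup is knocked over or pushed away by more than 30 mm (distance of any of big_jar, cup from where it was at the start of the episode above 0.03 m or angle between any of big_jar, cup's own z axis and vertical above 0.4 rad).
It also fails if it takes over 67 s, if anything falls off the work surface, if the arm or the gripper's body presses on something with over 40 N, if the wrist force passes 120 N, or if a joint passes its speed limit or range.

ROBOT

A 7-joint arm with a two-finger parallel gripper is mounted at the origin on the work surface. World frame = base frame: x ahead of the robot, y to its left, z up, the work surface at z = 0. Lengths are in m, angles in degrees, forces in N, time in s.
With the tool pointing down it reaches from about 0.425 to 0.95 m from the base axis. Payload 4.7 kg.
Tool frame: the origin (TCP) lies on the mounting face of the last link; the fingertips stand 173 mm ahead of it and the grasp point (between the pads) lies r.grip_depth ahead of it (r.grip_depth is the distance from the TCP to the grasp point, in m); z points along the fingers, y is the line along which they close (so a half turn about z gives the same grasp; the last joint's range is limited). The gripper opens to 85 mm and grips with 20 to 120 N. Pads are 22 mm wide; open, the fingers measure 114 mm over their backs; the gripper's body (76 mm by 85 mm) begins 54 mm behind the grasp point. The pads swing forward as they close: fully open they stand 13 mm farther back than shut.
Start: joints at [67.615, 26.849, -2.785, 87.806, 1.381, 65.374, -4.715], TCP at [0.239, -0.631, 0.405] pointing down, gripper open.
Joint ranges: [-148.3, 148.3], [-19.14, 114.17], [-79.39, 73.82], [5.75, 140.21], [-59.74, 239.74], [12.07, 113.84], [-152.46, 152.46]. Speed limits (degrees/s): [147.25, 147.25, 180, 180, 180, 180, 180].

INTERFACE

Orientations are given as [roll, pitch, yaw] about the fixed x, y, z axes, in that order (R = Rz(yaw) Ry(pitch) Rx(roll)).
In Python, from bench import r gives the robot as it stands.
- The arm moves only by the tool move_arm, never from a script. Its argument "steps" is a list of rows, each an object with "claw": the opening, from 0 (shut) to 1 (fully open); "offset": the shift along the tool's x, y, z in m, a list of three; "spin": the turn about the tool's z in degrees. In form: [{"claw": claw, "offset": [dx, dy, dz], "spin": spin}, ...]. A call has 1 to 12 rows; each row shifts and turns the commanded pose from where the row before left it, along the tool's axes as they then stand; what a row does not reach is not made up. A row lasts 1/12 s, in which the tool goes at most 41.7 mm and 7.16 degrees, less where a joint would pass 70% of its speed; a pose out of reach is approached as far as the arm can. A call is refused whole if a number of a shift passes 0.0417 or a number of a turn 7.16, either way. A call with a gripper value outside its range is refused whole. The fingers move at their own pace and stop on an object; the grip force is fixed at half the most. Time passes only in rows, so rows that do not move let the fingers close. It gives the time, the measured TCP pose, the force, the opening and the grip force at its end, in the units of the state.
- r.get_obs(): the state, without advancing time (a new reading comes with each control period).
- r.camera(name): name is "scene" or "side" or "wrist"; returns the picture (420x560x3 uint8, red, green, blue); there is no depth.
- r.get_calibration(name): a dict with "fx", "fy", "cx", "cy" (pixels), "xyz" and "orientation" of the camera in the world; the wrist camera has in their place "hand_eye" (4x4, takes a point from camera to tool coordinates, whose origin is the TCP and whose axes are the flange's). Camera axes: x right, y down, z forward; pixel columns grow to the right and rows downward; lengths in m; the calibration is good to about 2 mm. A picture is of the moment at which its call begins: read the wrist's pose just before it. get_calibration takes no time and is no camera call.
- r.sign_off(): hands the job in; it is judged then, once.
The state is a dict: "time": time; "q": joint angles; "qvel": joint speeds; "joint_torque": joint torques, N m; "ee_pos": TCP position; "ee_rot": TCP orientation; "wrist_force": force on the tool from outside, world axes, zero at the start; "wrist_torque": the same for the moment, N m; "opening": opening from 0.0 (shut) to 1.0 (fully open); "grip_force": force on a finger pad.
Only numpy, scipy, OpenCV 4.12 (cv2) and the standard library are available. Lean on these libraries where they do the work, as an engineer would, in place of code of your own. Each camera call takes 0.05 s, during which the arm holds its last target. There are 200 camera calls.

## Working session

There is one attempt and no reset: what is moved stays moved. The work goes in short steps, Python scripts to look and compute and a tool call to move; the robot and the scene stay as the last step left them, time stands still between calls to the robot, and variables do not carry over. Pictures are saved under pics/ and viewed, at most 10 in all, crops included, and the job is handed in when it is done.

Besides the shell and the picture viewer there is one more tool, called after "Emit:" as name([rows], argument=value, ...), one row to a line, values as JSON. move_arm: Moves the arm, as the interface text tells. Its arguments: {"type":"object","properties":{"steps":{"type":"array","items":{"type":"object","properties":{"claw":{"type":"number"},"offset":{"type":"array","items":{"type":"number"}},"spin":{"type":"number"}}}}},"required":["steps"]}

```bash
mkdir -p pics; ls
python3 - <<'E'
from bench import r
import cv2
print(r.get_obs(), r.grip_depth)
for n in("scene","side","wrist"):
    print(n,r.get_calibration(n))
    cv2.imwrite(f"pics/{n}0.png",r.camera(n)[:,:,::-1])
E
```

```text
pics
{'time': 0.0, 'q': array([67.61564152, 26.89697318, -2.78500302, 87.87458037,  1.37947073,
       65.37505658, -4.71474793]), 'qvel': array([-0.02888969, -0.0281253 , -0.01199967,  0.02563419, -0.00207291,
        0.0286768 ,  0.03984813]), 'joint_torque': array([ 3.83845361e-05, -5.10311651e+01, -4.62913653e-02, -2.37719375e+01,
        1.07995514e-02,  7.53194152e-03,  4.98565967e-06]), 'ee_pos': array([ 0.2388512 , -0.63106005,  0.4036587 ]), 'ee_rot': array([-1.79886914e+02,  2.65555444e-03,  2.07311023e+01]), 'wrist_force': array([ 0.23715296, -0.03879153,  0.30131696]), 'wrist_torque': array([-0.01443625,  0.03254354,  0.03577762]), 'grip_force': 0.0, 'opening': 0.997674382896809} 0.1547
scene {'fx': 476.7202878386848, 'fy': 476.7202878386848, 'cx': 278.0948592778252, 'cy': 205.49579833282675, 'xyz': array([ 1.3677676 , -0.02719443,  0.65309313]), 'orientation': array([-124.70277865,    1.43600259,   88.71191623])}
side {'fx': 462.6095028602808, 'fy': 462.6095028602808, 'cx': 278.6164888110368, 'cy': 207.71212562868004, 'xyz': array([ 0.34003885, -0.53738775,  0.68167017]), 'orientation': array([-141.22196456,   -0.2832554 ,  -15.0930573 ])}
wrist {'fx': 294.23226079356994, 'fy': 294.23226079356994, 'cx': 278.94847331543656, 'cy': 211.3316882203717, 'hand_eye': array([[ 3.82289419e-04, -9.58294986e-01, -2.85780640e-01,
         7.20997961e-02],
       [ 9.99999875e-01,  2.74603415e-04,  4.16887219e-04,
         4.90567177e-04],
       [-3.21024592e-04, -2.85780763e-01,  9.58294971e-01,
         3.07129650e-02],
       [ 0.00000000e+00,  0.00000000e+00,  0.00000000e+00,
         1.00000000e+00]])}
```

View pics/scene0.png

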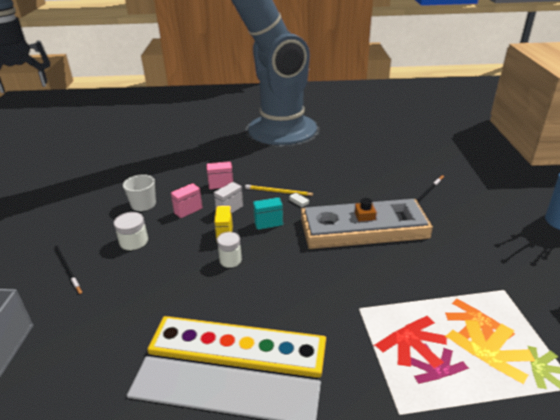

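View pics/side0.png

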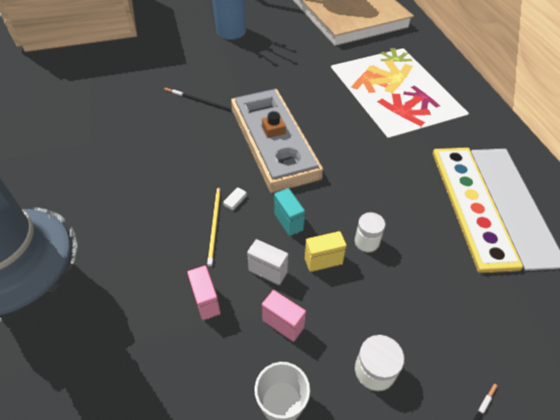

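Scene view: small jar at (229,250), big jar at (131,231), cup at (140,193), tray with round cutout at (327,217), bottle at (366,210) and slot at (404,212). The side view shows the same things: small jar (370,232), big jar (380,362), metal-grey tin (268,262), tray (275,140).

Could be taken for the jar: small jar side (370,232) or big jar (380,362); I choose the smaller one. 
Could be taken for the tin: grey (268,262), pink (204,293) and (284,316), yellow (325,252), turquoise (289,212); I choose the grey one. I'll check both in a close crop.

```bash
cat > h.py <<'E'
import numpy as np, cv2
from scipy.spatial.transform import Rotation as Ro
from bench import r
def cam(n,o=None):
    c=r.get_calibration(n)
    if n=="wrist":
        R=Ro.from_euler('xyz',o['ee_rot'],degrees=True).as_matrix(); H=c['hand_eye']
        return c,R@H[:3,:3],R@H[:3,3]+o['ee_pos']
    return c,Ro.from_euler('xyz',c['orientation'],degrees=True).as_matrix(),np.array(c['xyz'])
def px2w(n,u,v,z,o=None):
    c,R,t=cam(n,o); d=R@np.array([(u-c['cx'])/c['fx'],(v-c['cy'])/c['fy'],1.])
    return t+d*(z-t[2])/d[2]
def w2px(n,P,o=None):
    c,R,t=cam(n,o); p=(np.atleast_2d(P)-t)@R
    return np.c_[p[:,0]/p[:,2]*c['fx']+c['cx'],p[:,1]/p[:,2]*c['fy']+c['cy']]
E
python3 - <<'E'
from h import *
im=cv2.imread("pics/side0.png")
a=cv2.resize(im[200:300,190:390],None,fx=4,fy=4,interpolation=cv2.INTER_CUBIC)
b=cv2.resize(im[80:200,220:340],None,fx=5,fy=5,interpolation=cv2.INTER_CUBIC)
cv2.imwrite("pics/c1.png",a);cv2.imwrite("pics/c2.png",b)
E
```

```text
(no output)
```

View pics/c1.png

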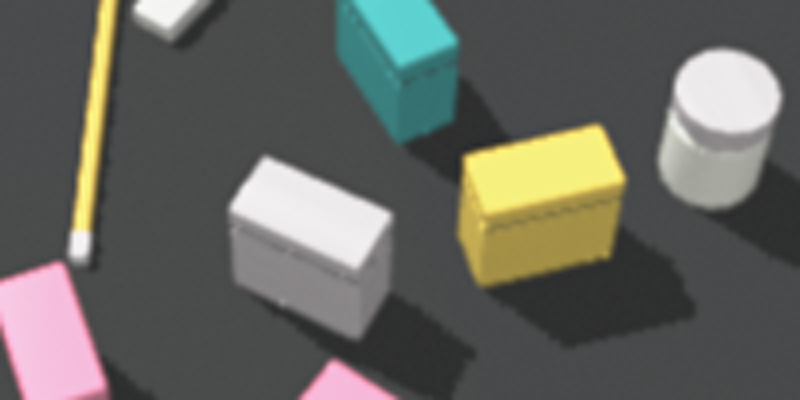

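View pics/c2.png

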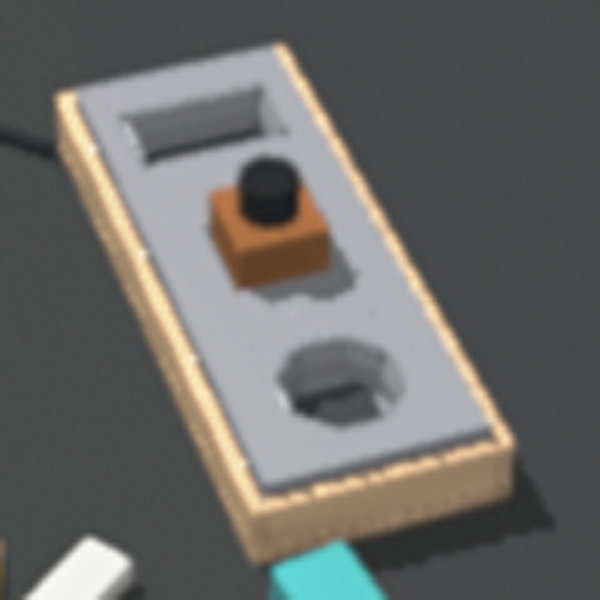

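Run:
```python
from h import *
f=lambda p,z,s,o:np.array([px2w("side",u/s+o[0],v/s+o[1],z) for u,v in p])
T=f([(265,157),(392,213),(358,270),(231,208)],.058,4,(190,200))
print("tin",T.mean(0),[np.linalg.norm(T[i]-T[i-1]) for i in range(4)])
d=(T[1]-T[0])+(T[2]-T[3]);print("yaw",np.degrees(np.arctan2(d[1],d[0])))
print("jar",f([(727,90)],.058,4,(190,200)))
F=f([(78,93),(278,48),(492,432),(268,488)],.036,5,(220,80));print(F,F.mean(0),[np.linalg.norm(F[i]-F[i-1]) for i in range(4)])
d=F[1]+F[0]-F[2]-F[3];print("tray y yaw",np.degrees(np.arctan2(d[1],d[0])))
print(f([(342,381),(206,125)],.036,5,(220,80)))
print("others",px2w("side",204,280,.058),px2w("side",284,307,.058),px2w("side",325,243,.058),px2w("side",288,200,.058),px2w("side",380,352,.058),px2w("side",282,384,.062))
for p in [(229,240)]:print(px2w("scene",*p,.058))
```

```text
tin [ 0.43245278 -0.1395616   0.058     ] [np.float64(0.0280679603204901), np.float64(0.058378411156889805), np.float64(0.02988579603835133), np.float64(0.058491417764127085)]
yaw -43.655824457218145
jar [[ 0.6171117 -0.1256738  0.058    ]]
[[0.46686173 0.28526582 0.036     ]
 [0.56047827 0.2938238  0.036     ]
 [0.57903076 0.04166239 0.036     ]
 [0.48803196 0.03549796 0.036     ]] [0.52360068 0.16406249 0.036     ] [np.float64(0.2506634400957442), np.float64(0.09400688294004306), np.float64(0.2528429786475373), np.float64(0.09120735620964125)]
tray y yaw 94.52496088359487
[[0.53062389 0.0831434  0.036     ]
 [0.51625555 0.24946575 0.036     ]]
others [ 0.32570925 -0.16246518  0.058     ] [ 0.43224055 -0.23784797  0.058     ] [ 0.52736452 -0.14507957  0.058     ] [ 0.49390004 -0.04189466  0.058     ] [ 0.54242519 -0.33781779  0.058     ] [ 0.39946757 -0.34588907  0.062     ]
[ 0.62311631 -0.1233212   0.058     ]
```

Crops: grey tin's top (265..392,157..270), clear of its neighbours; small jar's lid at (727,90); in the tray crop, round cutout at (342,381), slot at (206,125), bottle between them. Going above the jar first.

Emit:
move_arm([
  {"claw": 1, "offset": [0.0266, -0.0169, 0.004], "spin": 0},
  {"claw": 1, "offset": [0.0266, -0.0169, 0.004], "spin": 0},
  {"claw": 1, "offset": [0.0266, -0.0169, 0.004], "spin": 0},
  {"claw": 1, "offset": [0.0266, -0.0169, 0.004], "spin": 0},
  {"claw": 1, "offset": [0.0266, -0.0169, 0.004], "spin": 0},
  {"claw": 1, "offset": [0.0266, -0.0169, 0.004], "spin": 0},
  {"claw": 1, "offset": [0.0266, -0.0169, 0.004], "spin": 0},
  {"claw": 1, "offset": [0.0266, -0.0169, 0.004], "spin": 0},
  {"claw": 1, "offset": [0.0266, -0.0169, 0.004], "spin": 0},
  {"claw": 1, "offset": [0.0266, -0.0169, 0.004], "spin": 0},
  {"claw": 1, "offset": [0.0266, -0.0169, 0.004], "spin": 0},
  {"claw": 1, "offset": [0.0266, -0.0169, 0.004], "spin": 0},
])

```text
time: 1.15
ee_pos: [0.4663, -0.3273, 0.3564]
ee_rot: [-180.0, 0.0, 20.7]
wrist_force: [0.3, -0.0, 0.6]
opening: 0.997
grip_force: 0.0
```

Emit:
move_arm([
  {"claw": 1, "offset": [0.0266, -0.0169, 0.008], "spin": 0},
  {"claw": 1, "offset": [0.0266, -0.0169, 0.008], "spin": 0},
  {"claw": 1, "offset": [0.0266, -0.0169, 0.008], "spin": 0},
  {"claw": 1, "offset": [0.0266, -0.0169, 0.008], "spin": 0},
  {"claw": 1, "offset": [0.0266, -0.0169, 0.008], "spin": 0},
  {"claw": 1, "offset": [0.0266, -0.0169, 0.008], "spin": 0},
  {"claw": 1, "offset": [0.0266, -0.0169, 0.008], "spin": 0},
  {"claw": 1, "offset": [0.0266, -0.0169, 0.008], "spin": 0},
  {"claw": 1, "offset": [0, 0, 0], "spin": 0},
  {"claw": 1, "offset": [0, 0, 0], "spin": 0},
])

```text
time: 1.98
ee_pos: [0.6175, -0.1242, 0.2917]
ee_rot: [-179.9, 0.0, 21.0]
wrist_force: [-0.0, -0.5, 0.8]
opening: 1.002
grip_force: 0.0
```

Run:
```python
from h import *
o=r.get_obs();im=r.camera("wrist");print(o['time'],o['ee_pos'],o['ee_rot'])
cv2.imwrite("pics/w1.png",im[:,:,::-1])
print(w2px("wrist",[[.617,-.126,.058],[.617,-.126,0]],o))
```

```text
1.9833 [ 0.61753011 -0.12424507  0.29171325] [-1.79901006e+02  4.72090312e-02  2.09943427e+01]
[[280.68234663 227.68534819]
 [280.41531418 206.28376576]]
```

View pics/w1.png

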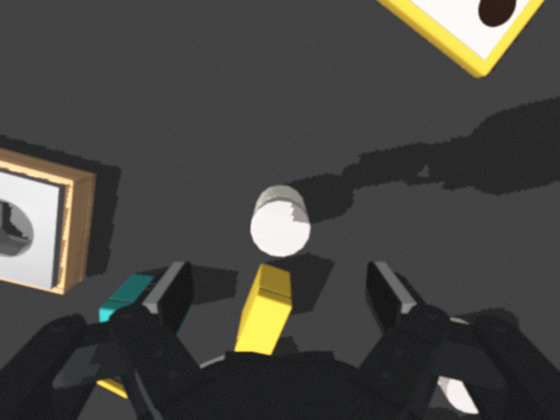

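Lid centre at (280,228), as predicted; yellow tin (265,300) is clear of both finger paths. Descending and gripping.

Emit:
move_arm([
  {"claw": 1, "offset": [-0.001, 0.0015, 0.02], "spin": 0},
  {"claw": 1, "offset": [0, 0, 0.02], "spin": 0},
  {"claw": 1, "offset": [0, 0, 0.02], "spin": 0},
  {"claw": 1, "offset": [0, 0, 0.02], "spin": 0},
  {"claw": 1, "offset": [0, 0, 0.01], "spin": 0},
  {"claw": 1, "offset": [0, 0, 0], "spin": 0},
  {"claw": 0, "offset": [0, 0, 0], "spin": 0},
  {"claw": 0, "offset": [0, 0, 0], "spin": 0},
  {"claw": 0, "offset": [0, 0, 0], "spin": 0},
  {"claw": 0, "offset": [0, 0, 0], "spin": 0},
  {"claw": 0, "offset": [0, 0, 0], "spin": 0},
  {"claw": 0, "offset": [0, 0, 0], "spin": 0},
])

```text
time: 3.03
ee_pos: [0.6173, -0.1287, 0.2046]
ee_rot: [179.9, -0.2, 20.7]
wrist_force: [-0.6, -0.3, 5.9]
opening: 0.497
grip_force: 61.2
```

Emit:
move_arm([
  {"claw": 0, "offset": [0, 0, 0], "spin": 0},
  {"claw": 0, "offset": [0, 0, 0], "spin": 0},
  {"claw": 0, "offset": [0, 0, 0], "spin": 0},
  {"claw": 0, "offset": [0, 0, -0.02], "spin": 0},
  {"claw": 0, "offset": [0, 0, -0.03], "spin": 0},
  {"claw": 0, "offset": [0, 0, -0.03], "spin": 0},
  {"claw": 0, "offset": [0, 0, -0.02], "spin": 0},
  {"claw": 0, "offset": [0, 0, 0], "spin": 0},
])

```text
time: 3.7
ee_pos: [0.618, -0.1287, 0.308]
ee_rot: [179.7, -0.5, 20.7]
wrist_force: [0.5, -0.4, -0.5]
opening: 0.494
grip_force: 61.0
```

Emit:
move_arm([
  {"claw": 0, "offset": [-0.001, -0.0286, 0], "spin": 0},
  {"claw": 0, "offset": [-0.001, -0.0286, 0], "spin": 0},
  {"claw": 0, "offset": [-0.001, -0.0286, 0], "spin": 0},
  {"claw": 0, "offset": [-0.001, -0.0286, 0], "spin": 0},
  {"claw": 0, "offset": [-0.001, -0.0286, 0], "spin": 0},
  {"claw": 0, "offset": [-0.001, -0.0286, 0], "spin": 0},
  {"claw": 0, "offset": [-0.001, -0.0286, 0], "spin": 0},
  {"claw": 0, "offset": [0, -0.0286, 0], "spin": 0},
  {"claw": 0, "offset": [0, 0, 0], "spin": 0},
  {"claw": 0, "offset": [0, 0, 0], "spin": 0},
  {"claw": 0, "offset": [0, 0, 0], "spin": 0},
])

```text
time: 4.62
ee_pos: [0.5288, 0.0824, 0.3022]
ee_rot: [180.0, 0.1, 20.7]
wrist_force: [-0.3, -0.4, -1.4]
opening: 0.496
grip_force: 61.2
```

Run:
```python
from h import *
o=r.get_obs();im=r.camera("wrist");print(o['time'],o['ee_pos'],o['ee_rot'])
im2=r.camera("side")
cv2.imwrite("pics/w2.png",im[:,:,::-1]);cv2.imwrite("pics/s2.png",im2[:,:,::-1])
print(w2px("wrist",[[.5305,.083,.036],[.516,.25,.036]],o))
c=cv2.resize(im2[60:210,200:350],None,fx=3.9,fy=3.9,interpolation=cv2.INTER_CUBIC)
cv2.imwrite("pics/c3.png",c)
```

```text
4.6167 [0.52881339 0.08238433 0.3022118 ] [1.79967188e+02 5.73730211e-02 2.07254977e+01]
[[278.07893003 211.11383057]
 [ 73.87249669 155.86414592]]
```

View pics/w2.png

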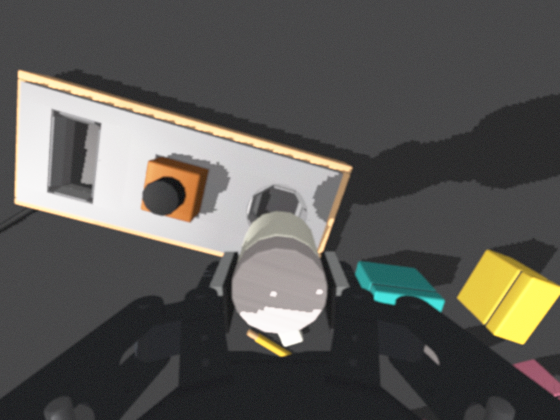

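Run:
```python
from h import *
o=r.get_obs()
print(px2w("wrist",280,285,.156,o), px2w("wrist",277,211,.036,o),px2w("wrist",75,155,.036,o))
t=np.linspace(0,2*np.pi,60)
p=w2px("wrist",np.c_[.53+.022*np.cos(t),.0824+.022*np.sin(t),t*0+.156],o);print(p.min(0),p.max(0))
im=cv2.imread("pics/w2.png")
for c in [(.5288,.0824)]:
    p=w2px("wrist",np.c_[c[0]+.022*np.cos(t),c[1]+.022*np.sin(t),t*0+.156],o);cv2.polylines(im,[p.astype(np.int32)],1,(0,0,255),1)
    p=w2px("wrist",np.c_[c[0]+.022*np.cos(t),c[1]+.022*np.sin(t),t*0+.098],o);cv2.polylines(im,[p.astype(np.int32)],1,(255,0,0),1)
p=w2px("wrist",np.c_[.5305+.0235*np.cos(t),.083+.0235*np.sin(t),t*0+.036],o);cv2.polylines(im,[p.astype(np.int32)],1,(0,160,0),1)
a=np.radians(4.8);ex=np.array([np.cos(a),np.sin(a),0]);ey=np.array([-np.sin(a),np.cos(a),0])
q=[np.array([.516,.25,.036])+sx*.0315*ex+sy*.0165*ey for sx,sy in((1,1),(1,-1),(-1,-1),(-1,1))]
cv2.polylines(im,[w2px("wrist",q,o).astype(np.int32)],1,(0,160,0),1)
cv2.imwrite("pics/o2.png",cv2.resize(im[60:350,20:360],None,fx=2,fy=2))
```

```text
[0.53283868 0.08167391 0.156     ] [0.53070767 0.08298896 0.036     ] [0.51778186 0.24848647 0.036     ]
[226.78506524 244.06189182] [325.66738549 331.33420056]
```

View pics/o2.png

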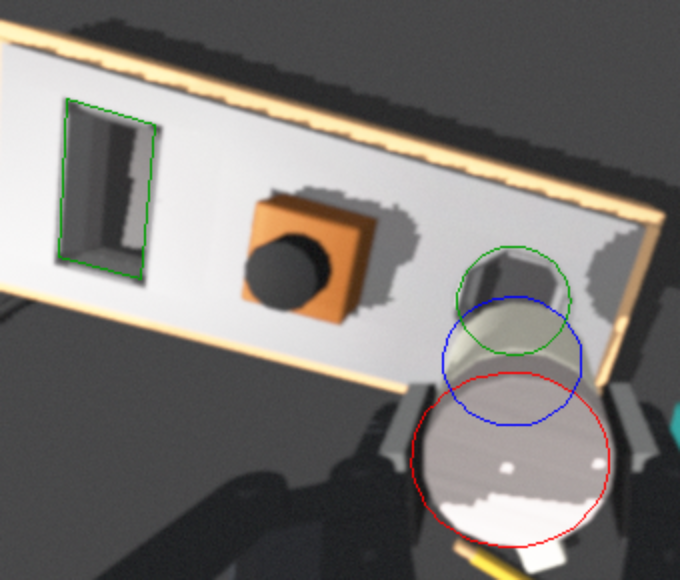

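Run:
```python
from h import *
for i in range(6):
    o=r.get_obs();print(o['time'],o['ee_pos'].round(4),o['ee_rot'].round(2));r.camera("side")
```

```text
4.7167 [0.5292 0.0815 0.3023] [1.7996e+02 4.0000e-02 2.0600e+01]
4.7667 [0.5293 0.0815 0.3024] [1.7997e+02 3.0000e-02 2.0590e+01]
4.8167 [0.5293 0.0816 0.3024] [1.7998e+02 3.0000e-02 2.0600e+01]
4.8667 [0.5292 0.0817 0.3025] [1.7998e+02 2.0000e-02 2.0610e+01]
4.9167 [0.5292 0.082  0.3026] [1.7999e+02 1.0000e-02 2.0640e+01]
4.9667 [0.5291 0.0821 0.3026] [1.7999e+02 1.0000e-02 2.0650e+01]
```

Emit:
move_arm([
  {"claw": 0, "offset": [0.0024, -0.0007, 0.01], "spin": 0},
  {"claw": 0, "offset": [0, 0, 0.016], "spin": 0},
  {"claw": 0, "offset": [0, 0, 0.016], "spin": 0},
  {"claw": 0, "offset": [0, 0, 0.012], "spin": 0},
  {"claw": 0, "offset": [0, 0, 0.004], "spin": 0},
  {"claw": 0, "offset": [0, 0, 0.003], "spin": 0},
  {"claw": 0, "offset": [0, 0, 0.003], "spin": 0},
  {"claw": 0, "offset": [0, 0, 0.003], "spin": 0},
  {"claw": 0, "offset": [0, 0, 0.003], "spin": 0},
  {"claw": 0, "offset": [0, 0, 0], "spin": 0},
  {"claw": 0, "offset": [0, 0, 0], "spin": 0},
])

```text
time: 5.93
ee_pos: [0.5305, 0.0843, 0.2326]
ee_rot: [180.0, 0.1, 20.7]
wrist_force: [-2.5, -1.0, -0.3]
opening: 0.498
grip_force: 61.3
```

Emit:
move_arm([
  {"claw": 0, "offset": [0, 0, 0.003], "spin": 0},
  {"claw": 0, "offset": [0, 0, 0.003], "spin": 0},
  {"claw": 0, "offset": [0, 0, 0.003], "spin": 0},
  {"claw": 0, "offset": [0, 0, 0], "spin": 0},
])

```text
time: 6.27
ee_pos: [0.5306, 0.0843, 0.2236]
ee_rot: [180.0, 0.1, 20.7]
wrist_force: [-2.8, -0.6, 0.7]
opening: 0.493
grip_force: 62.1
```

Emit:
move_arm([
  {"claw": 0, "offset": [0, 0, 0.002], "spin": 0},
  {"claw": 0, "offset": [0, 0, 0.002], "spin": 0},
  {"claw": 0, "offset": [0, 0, 0], "spin": 0},
  {"claw": 0, "offset": [0, 0, 0], "spin": 0},
])

```text
time: 6.6
ee_pos: [0.5306, 0.0844, 0.2206]
ee_rot: [180.0, 0.1, 20.7]
wrist_force: [-6.7, -0.8, 10.3]
opening: 0.496
grip_force: 63.3
```

Emit:
move_arm([
  {"claw": 0, "offset": [0, 0, 0.002], "spin": 0},
  {"claw": 0, "offset": [0, 0, 0.001], "spin": 0},
  {"claw": 0, "offset": [0, 0, 0], "spin": 0},
  {"claw": 0, "offset": [0, 0, 0], "spin": 0},
])

```text
time: 6.93
ee_pos: [0.5306, 0.0845, 0.2204]
ee_rot: [179.9, 0.1, 20.7]
wrist_force: [-13.7, -2.7, 34.5]
opening: 0.496
grip_force: 65.8
```

Emit:
move_arm([
  {"claw": 0, "offset": [0, 0, 0.002], "spin": 0},
  {"claw": 0, "offset": [0, 0, 0.001], "spin": 0},
  {"claw": 0, "offset": [0, 0, 0], "spin": 0},
  {"claw": 0, "offset": [0, 0, 0], "spin": 0},
])

```text
time: 7.27
ee_pos: [0.5306, 0.0848, 0.2203]
ee_rot: [179.8, 0.1, 20.7]
wrist_force: [-21.0, -4.9, 57.9]
opening: 0.499
grip_force: 68.3
```

Bottomed: height stopped at 0.2204 m as the force rose. Unloading, releasing part way, rising.

Emit:
move_arm([
  {"claw": 0, "offset": [0, 0, -0.003], "spin": 0},
  {"claw": 0, "offset": [0, 0, -0.002], "spin": 0},
  {"claw": 0.72, "offset": [0, 0, 0], "spin": 0},
  {"claw": 0.72, "offset": [0, 0, 0], "spin": 0},
  {"claw": 0.72, "offset": [0, 0, 0], "spin": 0},
  {"claw": 0.72, "offset": [0, 0, 0], "spin": 0},
  {"claw": 0.72, "offset": [0, 0, -0.015], "spin": 0},
  {"claw": 0.72, "offset": [0, 0, -0.025], "spin": 0},
  {"claw": 0.72, "offset": [0, 0, -0.03], "spin": 0},
  {"claw": 0.72, "offset": [0, 0, -0.03], "spin": 0},
  {"claw": 0.72, "offset": [0, 0, -0.01], "spin": 0},
  {"claw": 0.72, "offset": [0, 0, 0], "spin": 0},
])

```text
time: 8.27
ee_pos: [0.5321, 0.0847, 0.3314]
ee_rot: [179.9, -0.4, 20.7]
wrist_force: [0.3, 0.2, -0.1]
opening: 0.72
grip_force: 0.0
```

Run:
```python
from h import *
o=r.get_obs();im=r.camera("wrist")[:,:,::-1].copy();print(o['time'],o['ee_pos'],o['ee_rot'])
s=r.camera("side")[:,:,::-1].copy()
cv2.imwrite("pics/w3.png",im);cv2.imwrite("pics/s3.png",s)
t=np.linspace(0,2*np.pi,60)
for nm,I in(("wrist",im),("side",s)):
  for z in(.074,.036):
    p=w2px(nm,np.c_[.5305+.022*np.cos(t),.083+.022*np.sin(t),t*0+z],o);cv2.polylines(I,[np.round(p).astype(np.int32)],1,(0,0,255),1)
a=cv2.resize(im[70:340,150:410],None,fx=1.5,fy=1.5);b=cv2.resize(s[100:190,230:330],None,fx=4,fy=4.5)
cv2.imwrite("pics/o3.png",np.hstack([a,b]))
```

```text
8.2667 [0.53210092 0.08472963 0.33136463] [179.92847099  -0.37179845  20.72029411]
```

View pics/o3.png

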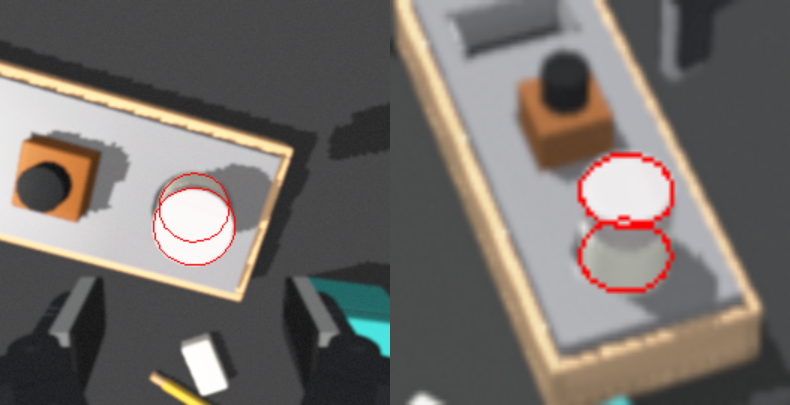

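Jar is home: the predicted seated outline fits the lid in both views. Next, the tin.

Emit:
move_arm([
  {"claw": 0.75, "offset": [-0.0191, 0.0193, 0], "spin": 0},
  {"claw": 0.75, "offset": [-0.0191, 0.0193, 0], "spin": 0},
  {"claw": 0.75, "offset": [-0.0191, 0.0193, 0], "spin": 0},
  {"claw": 0.75, "offset": [-0.0191, 0.0193, 0], "spin": 0},
  {"claw": 0.75, "offset": [-0.0191, 0.0193, 0], "spin": 0},
  {"claw": 0.75, "offset": [-0.0191, 0.0193, 0], "spin": 0},
  {"claw": 0.75, "offset": [-0.0191, 0.0193, 0], "spin": 0},
  {"claw": 0.75, "offset": [-0.0191, 0.0193, 0], "spin": 0},
  {"claw": 0.75, "offset": [-0.0191, 0.0193, 0], "spin": 0},
  {"claw": 0.75, "offset": [0, 0, 0], "spin": 0},
])

```text
time: 9.2
ee_pos: [0.4287, -0.1435, 0.3264]
ee_rot: [-179.9, 0.3, 20.3]
wrist_force: [-0.8, 0.2, -0.1]
opening: 0.746
grip_force: 0.0
```

Emit:
move_arm([
  {"claw": 0.75, "offset": [0, 0, 0.004], "spin": 7.15},
  {"claw": 0.75, "offset": [0, 0, 0.004], "spin": 7.15},
  {"claw": 0.75, "offset": [0, 0, 0.004], "spin": 7.15},
  {"claw": 0.75, "offset": [0, 0, 0.004], "spin": 7.15},
  {"claw": 0.75, "offset": [0, 0, 0.004], "spin": 7.15},
  {"claw": 0.75, "offset": [0, 0, 0.004], "spin": 7.15},
  {"claw": 0.75, "offset": [0, 0, 0.004], "spin": 7.15},
  {"claw": 0.75, "offset": [0, 0, 0.004], "spin": 7.15},
  {"claw": 0.75, "offset": [0, 0, 0.004], "spin": 7.15},
  {"claw": 0.75, "offset": [0, 0, 0], "spin": 0},
  {"claw": 0.75, "offset": [0, 0, 0], "spin": 0},
])

```text
time: 10.12
ee_pos: [0.4313, -0.1384, 0.2913]
ee_rot: [179.9, 0.2, -43.4]
wrist_force: [-0.4, 0.4, 0.7]
opening: 0.748
grip_force: 0.0
```

Run:
```python
from h import *
P=[]
for i in range(4):
    o=r.get_obs();im=r.camera("wrist")[:,:,::-1].copy();P.append(np.r_[o['ee_pos'],o['ee_rot'][2]]);print(P[-1].round(4),o['q'][6])
m=np.mean(P,0);print(m)
cv2.imwrite("pics/w4.png",im)
a=np.radians(-43.7);ex=np.array([np.cos(a),np.sin(a),0]);ey=np.array([-np.sin(a),np.cos(a),0])
q=[np.array([.4325,-.1396,.058])+sx*.03*ex+sy*.015*ey for sx,sy in((1,1),(1,-1),(-1,-1),(-1,1))]
p=w2px("wrist",q,o);print(p)
cv2.polylines(im,[np.round(p).astype(np.int32)],1,(0,0,255),1)
u,v=p.mean(0).astype(int);cv2.imwrite("pics/o4.png",cv2.resize(im[v-90:v+90,u-120:u+120],None,fx=3,fy=3))
print(u,v)
```

```text
[  0.4313  -0.1384   0.2913 -43.4087] -121.17336204028572
[  0.4315  -0.1386   0.2917 -43.4191] -121.17834487362975
[  0.4316  -0.1387   0.2921 -43.4552] -121.2017681701683
[  0.4316  -0.1388   0.2924 -43.4999] -121.22865154021513
[  0.43149834  -0.1386097    0.29188056 -43.4457205 ]
[[256.43564336 185.29852338]
 [299.06343572 185.4617844 ]
 [297.21732001 262.86441128]
 [257.85569816 262.72417075]]
277 224
```

View pics/o4.png

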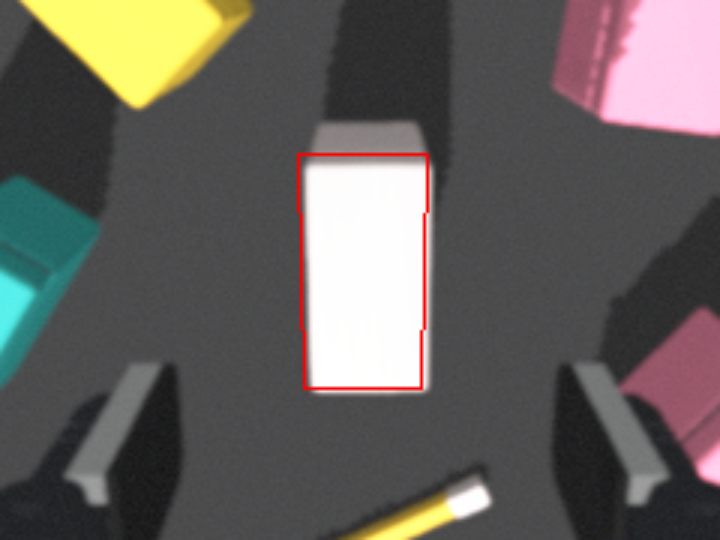

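Tin top at crop (303–430, 155–392), within a millimetre of the prediction and parallel to the fingers; descending.

Emit:
move_arm([
  {"claw": 0.75, "offset": [0.0006, 0.0006, 0.02], "spin": 0},
  {"claw": 0.75, "offset": [0, 0, 0.02], "spin": 0},
  {"claw": 0.75, "offset": [0, 0, 0.02], "spin": 0},
  {"claw": 0.75, "offset": [0, 0, 0.02], "spin": 0},
  {"claw": 0.75, "offset": [0, 0, 0.008], "spin": 0},
  {"claw": 0.75, "offset": [0, 0, 0], "spin": 0},
  {"claw": 0, "offset": [0, 0, 0], "spin": 0},
  {"claw": 0, "offset": [0, 0, 0], "spin": 0},
  {"claw": 0, "offset": [0, 0, 0], "spin": 0},
  {"claw": 0, "offset": [0, 0, 0], "spin": 0},
  {"claw": 0, "offset": [0, 0, 0], "spin": 0},
  {"claw": 0, "offset": [0, 0, 0], "spin": 0},
])

```text
time: 11.32
ee_pos: [0.4323, -0.14, 0.206]
ee_rot: [-179.9, -0.1, -43.6]
wrist_force: [-0.6, 0.8, 6.6]
opening: 0.342
grip_force: 60.3
```

Emit:
move_arm([
  {"claw": 0, "offset": [0, 0, 0], "spin": 0},
  {"claw": 0, "offset": [0, 0, 0], "spin": 0},
  {"claw": 0, "offset": [0, 0, 0], "spin": 0},
  {"claw": 0, "offset": [0, 0, 0], "spin": 0},
])

```text
time: 11.65
ee_pos: [0.4323, -0.14, 0.206]
ee_rot: [-179.9, -0.1, -43.6]
wrist_force: [-0.6, -0.0, 6.3]
opening: 0.337
grip_force: 60.3
```

Emit:
move_arm([
  {"claw": 0, "offset": [0, 0, -0.015], "spin": 0},
  {"claw": 0, "offset": [0, 0, -0.03], "spin": 0},
  {"claw": 0, "offset": [0, 0, -0.03], "spin": 0},
  {"claw": 0, "offset": [0, 0, -0.025], "spin": 0},
  {"claw": 0, "offset": [0, 0, -0.01], "spin": 0},
  {"claw": 0, "offset": [0, 0, 0], "spin": 0},
])

```text
time: 12.15
ee_pos: [0.4323, -0.1399, 0.3171]
ee_rot: [-179.8, -0.3, -43.6]
wrist_force: [0.1, 0.1, -1.7]
opening: 0.341
grip_force: 59.5
```

Emit:
move_arm([
  {"claw": 0, "offset": [0, 0, 0], "spin": -6.9},
  {"claw": 0, "offset": [0, 0, 0], "spin": -6.9},
  {"claw": 0, "offset": [0, 0, 0], "spin": -6.9},
  {"claw": 0, "offset": [0, 0, 0], "spin": -6.9},
  {"claw": 0, "offset": [0, 0, 0], "spin": -6.9},
  {"claw": 0, "offset": [0, 0, 0], "spin": -6.9},
  {"claw": 0, "offset": [0, 0, 0], "spin": -6.9},
  {"claw": 0, "offset": [0, 0, 0], "spin": 0},
])

```text
time: 12.82
ee_pos: [0.431, -0.1396, 0.313]
ee_rot: [-179.9, 0.2, 4.8]
wrist_force: [0.2, -0.3, -1.2]
opening: 0.34
grip_force: 59.4
```

Emit:
move_arm([
  {"claw": 0, "offset": [0.009, -0.0293, 0], "spin": 0},
  {"claw": 0, "offset": [0.009, -0.0293, 0], "spin": 0},
  {"claw": 0, "offset": [0.009, -0.0293, 0], "spin": 0},
  {"claw": 0, "offset": [0.009, -0.0293, 0], "spin": 0},
  {"claw": 0, "offset": [0.009, -0.0293, 0], "spin": 0},
  {"claw": 0, "offset": [0.009, -0.0293, 0], "spin": 0},
  {"claw": 0, "offset": [0.009, -0.0293, 0], "spin": 0},
  {"claw": 0, "offset": [0.009, -0.0293, 0], "spin": 0},
  {"claw": 0, "offset": [0.009, -0.0293, 0], "spin": 0},
  {"claw": 0, "offset": [0.009, -0.0293, 0], "spin": 0},
  {"claw": 0, "offset": [0.009, -0.0293, 0], "spin": 0},
  {"claw": 0, "offset": [0.009, -0.0293, 0], "spin": 0},
])

```text
time: 13.82
ee_pos: [0.5103, 0.2208, 0.3131]
ee_rot: [179.9, 0.1, 4.5]
wrist_force: [-0.6, 0.4, -1.2]
opening: 0.335
grip_force: 59.5
```

Emit:
move_arm([
  {"claw": 0, "offset": [0.009, -0.0293, 0], "spin": 0},
  {"claw": 0, "offset": [0, 0, 0], "spin": 0},
  {"claw": 0, "offset": [0, 0, 0], "spin": 0},
  {"claw": 0, "offset": [0, 0, 0], "spin": 0},
])

```text
time: 14.15
ee_pos: [0.5168, 0.2488, 0.3132]
ee_rot: [179.9, 0.1, 4.6]
wrist_force: [-0.3, -0.5, -1.9]
opening: 0.34
grip_force: 59.7
```

Run:
```python
from h import *
P=[]
for i in range(5):
    o=r.get_obs();im=r.camera("wrist")[:,:,::-1].copy();P.append(np.r_[o['ee_pos'],o['ee_rot'][2]])
m=np.mean(P,0);print(m.round(4),P[-1].round(4),o['ee_rot'])
cv2.imwrite("pics/w5.png",im)
def rect(c,yaw,hx,hy,z):
    a=np.radians(yaw);ex=np.array([np.cos(a),np.sin(a)]);ey=np.array([-np.sin(a),np.cos(a)])
    return [np.r_[np.array(c)+sx*hx*ex+sy*hy*ey,z] for sx,sy in((1,1),(1,-1),(-1,-1),(-1,1))]
for R,c in((rect((.517,.2495),4.8,.0315,.0165,.036),(0,160,0)),(rect(m[:2],m[3],.03,.015,m[2]-.206+.058),(0,0,255)),(rect(m[:2],m[3],.03,.015,m[2]-.206),(255,0,0))):
    cv2.polylines(im,[np.round(w2px("wrist",R,o)*16).astype(np.int32)],1,c,1,cv2.LINE_AA,4)
cv2.imwrite("pics/o5.png",cv2.resize(im[120:360,140:440],None,fx=2.5,fy=2.5))
```

```text
[0.5171 0.2481 0.3138 4.5308] [0.5173 0.248  0.3144 4.5243] [1.79947705e+02 3.24875118e-02 4.52433020e+00]
```

View pics/o5.png

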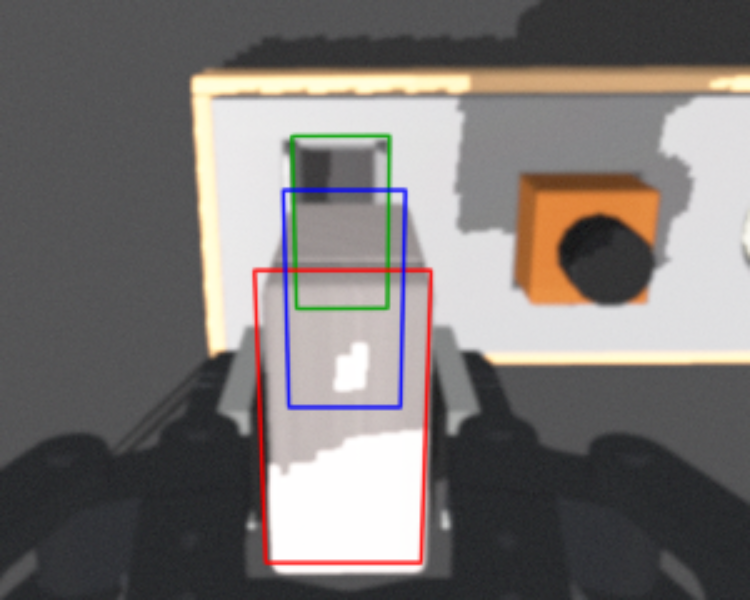

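The close view shows the held tin over the slot (mouth at crop 284–389, top 140), about 1–1.5 mm off the green prediction. I've used all ten views, so the rest is numerical.

Run:
```python
from h import *
g=cv2.cvtColor(cv2.imread("pics/w5.png"),cv2.COLOR_BGR2GRAY)
for v in(180,190):print("slot row",v,245,g[v,245:305].tolist())
for u in(262,270,285):print("slot col",u,150,g[150:205,u].tolist())
for v in(222,236,250,265,300,330,342):print("tin row",v,235,g[v,235:325].tolist())
print("tin col 276 from 190",g[190:240,276].tolist(),"from 330",g[330:360,276].tolist())
print("foam cols u=235,150..270:",g[150:165,235].tolist(),g[250:272,330].tolist(), "g330 top",g[145:170,330].tolist())
```

```text
slot row 180 245 [231, 231, 233, 232, 231, 231, 226, 201, 161, 129, 111, 104, 103, 99, 99, 84, 77, 73, 77, 84, 86, 85, 86, 87, 87, 88, 89, 100, 111, 112, 114, 116, 114, 113, 114, 112, 113, 114, 113, 114, 115, 109, 107, 112, 127, 149, 153, 144, 128, 133, 170, 208, 225, 226, 226, 225, 226, 226, 226, 226]
slot row 190 245 [230, 231, 230, 231, 230, 231, 225, 221, 229, 239, 220, 155, 107, 100, 99, 83, 69, 62, 62, 61, 58, 56, 61, 61, 62, 68, 76, 90, 101, 104, 104, 104, 103, 104, 103, 101, 102, 101, 102, 103, 102, 101, 99, 109, 137, 169, 192, 198, 195, 199, 204, 217, 223, 225, 225, 225, 225, 225, 225, 226]
slot col 262 150 [212, 245, 250, 250, 245, 229, 194, 149, 130, 178, 222, 231, 231, 230, 231, 232, 231, 232, 231, 232, 232, 232, 232, 231, 227, 219, 213, 195, 155, 108, 73, 65, 63, 63, 61, 63, 65, 66, 59, 62, 62, 63, 64, 63, 61, 64, 63, 62, 66, 66, 77, 107, 133, 146, 145]
slot col 270 150 [216, 244, 250, 250, 250, 249, 233, 173, 131, 176, 222, 230, 230, 230, 230, 230, 230, 231, 229, 230, 230, 231, 230, 230, 226, 222, 212, 194, 162, 125, 88, 64, 62, 62, 62, 61, 63, 60, 62, 61, 68, 69, 69, 6
[... 3596 characters left out ...]
, 101, 104, 103, 110, 125, 139, 143, 142, 145, 145, 147, 147, 147, 146, 146, 146, 146, 147, 145, 150, 149, 150, 149, 148, 150, 155, 166, 156, 134, 131, 143, 146, 149, 151, 150, 153, 162, 176, 185, 192, 191, 195, 194] from 330 [254, 254, 254, 254, 254, 254, 254, 254, 254, 254, 254, 254, 254, 254, 254, 254, 254, 255, 244, 165, 95, 81, 85, 82, 85, 72, 57, 41, 39, 42]
foam cols u=235,150..270: [204, 241, 249, 250, 250, 246, 226, 160, 127, 171, 223, 235, 233, 233, 234] [222, 223, 224, 223, 222, 222, 224, 223, 222, 196, 131, 69, 39, 39, 42, 38, 42, 41, 43, 43, 48, 41] g330 top [56, 72, 99, 122, 142, 160, 172, 172, 172, 169, 166, 151, 121, 110, 121, 131, 137, 136, 135, 138, 136, 138, 137, 140, 135]
```

Run:
```python
from h import *
P=[]
for i in range(4):
    o=r.get_obs();P.append(np.r_[o['ee_pos'],o['ee_rot']]);r.camera("side")
print(np.mean(P,0).round(4))
o=dict(ee_pos=np.array([.5173,.2480,.3144]),ee_rot=np.array([179.947,.032,4.52]))
R=Ro.from_euler('xyz',o['ee_rot'],degrees=True).as_matrix()
tl=lambda u,v,z:((px2w("wrist",u,v,z,o)-o['ee_pos'])@R*1000).round(1)[:2]
print("slot mouth L/R",tl(252,190,.036),tl(296,190,.036),"far",tl(274,176.5,.036),"foam far edge",tl(240,159.5,.036),tl(285,159.5,.036))
print("tin far/near top",tl(279,234,.166),tl(279,349,.166),"far bottom",tl(279,201.3,.109))
```

```text
[ 5.17300e-01  2.48500e-01  3.14700e-01  1.79977e+02 -4.80000e-03
  4.58270e+00]
slot mouth L/R [ 17.6 -22.4] [17.6 15.4] far [29.3 -3.5] foam far edge [ 43.6 -31.8] [43.6  5.8]
tin far/near top [27.1  0.7] [-32.5   0.8] far bottom [26.6  0.8]
```

Emit:
move_arm([
  {"claw": 0, "offset": [0, -0.004, 0.01], "spin": 0},
  {"claw": 0, "offset": [0, 0, 0.018], "spin": 0},
  {"claw": 0, "offset": [0, 0, 0.018], "spin": 0},
  {"claw": 0, "offset": [0, 0, 0.016], "spin": 0},
  {"claw": 0, "offset": [0, 0, 0.008], "spin": 0},
  {"claw": 0, "offset": [0, 0, 0.003], "spin": 0},
  {"claw": 0, "offset": [0, 0, 0.003], "spin": 0},
  {"claw": 0, "offset": [0, 0, 0], "spin": 0},
  {"claw": 0, "offset": [0, 0, 0], "spin": 0},
])

```text
time: 15.35
ee_pos: [0.5171, 0.253, 0.2391]
ee_rot: [180.0, -0.0, 4.7]
wrist_force: [0.6, -2.0, -1.2]
opening: 0.341
grip_force: 59.6
```

Emit:
move_arm([
  {"claw": 0, "offset": [0, 0, 0.003], "spin": 0},
  {"claw": 0, "offset": [0, 0, 0.003], "spin": 0},
  {"claw": 0, "offset": [0, 0, 0], "spin": 0},
  {"claw": 0, "offset": [0, 0, 0], "spin": 0},
])

```text
time: 15.68
ee_pos: [0.5171, 0.2532, 0.2334]
ee_rot: [180.0, -0.1, 4.7]
wrist_force: [-1.8, -3.1, 4.5]
opening: 0.34
grip_force: 60.4
```

Emit:
move_arm([
  {"claw": 0, "offset": [0, 0.001, 0.002], "spin": 0},
  {"claw": 0, "offset": [0, 0, 0.002], "spin": 0},
  {"claw": 0, "offset": [0, 0, 0.002], "spin": 0},
  {"claw": 0, "offset": [0, 0, 0.002], "spin": 0},
  {"claw": 0, "offset": [0, 0, 0], "spin": 0},
  {"claw": 0, "offset": [0, 0, 0], "spin": 0},
])

```text
time: 16.18
ee_pos: [0.5171, 0.2526, 0.2246]
ee_rot: [-180.0, -0.0, 4.7]
wrist_force: [-0.1, -1.9, 1.6]
opening: 0.344
grip_force: 60.2
```

Emit:
move_arm([
  {"claw": 0, "offset": [0, 0, 0.002], "spin": 0},
  {"claw": 0, "offset": [0, 0, 0.002], "spin": 0},
  {"claw": 0, "offset": [0, 0, 0.001], "spin": 0},
  {"claw": 0, "offset": [0, 0, 0], "spin": 0},
  {"claw": 0, "offset": [0, 0, 0], "spin": 0},
])

```text
time: 16.6
ee_pos: [0.517, 0.2527, 0.222]
ee_rot: [180.0, -0.1, 4.7]
wrist_force: [-6.4, -4.8, 18.9]
opening: 0.341
grip_force: 62.6
```

Emit:
move_arm([
  {"claw": 0, "offset": [0, 0, 0.002], "spin": 0},
  {"claw": 0, "offset": [0, 0, 0.002], "spin": 0},
  {"claw": 0, "offset": [0, 0, 0], "spin": 0},
  {"claw": 0, "offset": [0, 0, 0], "spin": 0},
])

```text
time: 16.93
ee_pos: [0.517, 0.253, 0.2219]
ee_rot: [179.9, -0.1, 4.7]
wrist_force: [-14.3, -9.3, 49.1]
opening: 0.339
grip_force: 66.1
```

Emit:
move_arm([
  {"claw": 0, "offset": [0, 0, -0.003], "spin": 0},
  {"claw": 0, "offset": [0, 0, -0.002], "spin": 0},
  {"claw": 0.58, "offset": [0, 0, 0], "spin": 0},
  {"claw": 0.58, "offset": [0, 0, 0], "spin": 0},
  {"claw": 0.58, "offset": [0, 0, 0], "spin": 0},
  {"claw": 0.58, "offset": [0, 0, 0], "spin": 0},
  {"claw": 0.58, "offset": [0, 0, -0.015], "spin": 0},
  {"claw": 0.58, "offset": [0, 0, -0.025], "spin": 0},
  {"claw": 0.58, "offset": [0, 0, -0.03], "spin": 0},
  {"claw": 0.58, "offset": [0, 0, -0.03], "spin": 0},
  {"claw": 0.58, "offset": [0, 0, -0.01], "spin": 0},
  {"claw": 0.58, "offset": [0, 0, 0], "spin": 0},
])

```text
time: 17.93
ee_pos: [0.5178, 0.2531, 0.3334]
ee_rot: [-179.9, -0.3, 4.7]
wrist_force: [-0.3, -0.4, -0.5]
opening: 0.579
grip_force: 0.0
```

Run:
```python
from h import *
o=r.get_obs();print(o['time'],o['ee_pos'])
s=r.camera("side")[:,:,::-1].copy();w=r.camera("wrist")[:,:,::-1].copy()
cv2.imwrite("pics/s6.png",s);cv2.imwrite("pics/w6.png",w)
def rect(c,yaw,hx,hy,z):
    a=np.radians(yaw);ex=np.array([np.cos(a),np.sin(a)]);ey=np.array([-np.sin(a),np.cos(a)])
    return [np.r_[np.array(c)+sx*hx*ex+sy*hy*ey,z] for sx,sy in((1,1),(1,-1),(-1,-1),(-1,1))]
p=w2px("side",rect((.5164,.250),4.8,.03,.015,.074));print("pred top corners",p.round(1).tolist())
g=cv2.cvtColor(s,cv2.COLOR_BGR2GRAY)
_,m=cv2.threshold(g[60:160,220:320],190,255,0)
n,l,st,ce=cv2.connectedComponentsWithStats(m)
for i in range(1,n):
    if st[i,4]>60:
        rc=cv2.minAreaRect(np.argwhere(l==i)[:,::-1].astype(np.float32));print(st[i],ce[i]+[220,60],(cv2.boxPoints(rc)+[220,60]).round(1).tolist())
c=p.mean(0).astype(int);print("around",c)
for v in range(c[1]-10,c[1]+14,3):print(v,c[0]-24,g[v,c[0]-24:c[0]+24].tolist())
```

```text
17.9333 [0.51775576 0.25314826 0.33336032]
pred top corners [[271.8, 83.5], [276.5, 91.7], [249.4, 97.7], [245.1, 89.3]]
[ 26  24  47  36 332] [264.99096386  93.49698795] [[242.3, 97.5], [251.9, 75.6], [301.5, 97.5], [291.8, 119.4]]
[ 12  39  31  61 205] [246.22439024 129.09268293] [[230.6, 99.6], [234.5, 97.9], [262.0, 159.0], [258.1, 160.7]]
[ 57  73  25  17 315] [289.03809524 141.42222222] [[277.0, 133.0], [301.0, 133.0], [301.0, 149.0], [277.0, 149.0]]
around [260  90]
80 236 [77, 78, 77, 78, 79, 78, 78, 78, 78, 78, 78, 78, 79, 79, 78, 77, 78, 78, 79, 77, 78, 78, 78, 78, 78, 78, 78, 78, 79, 77, 77, 77, 77, 77, 78, 78, 79, 79, 78, 78, 78, 78, 78, 79, 78, 78, 78, 79]
83 236 [78, 78, 78, 78, 78, 77, 78, 78, 78, 78, 78, 77, 77, 78, 78, 77, 77, 78, 78, 77, 78, 78, 77, 77, 76, 76, 75, 76, 80, 92, 103, 119, 136, 152, 163, 146, 102, 78, 76, 77, 78, 77, 78, 78, 78, 78, 77, 78]
86 236 [78, 78, 78, 78, 77, 79, 77, 78, 77, 78, 77, 77, 76, 77, 77, 86, 100, 119, 135, 146, 166, 181, 206, 226, 231, 232, 234, 240, 242, 241, 241, 241, 241, 241, 242, 243, 233, 171, 101, 76, 77, 78, 78, 77, 77, 78, 
[... 512 characters left out ...]
, 111, 123, 149, 195, 204, 228, 240, 240, 239, 238, 237, 231, 223, 217, 211, 200, 187, 172, 163, 156, 152, 149, 146, 145, 146, 145, 146, 145, 143, 140, 138, 139, 153, 178, 197, 220, 218, 174, 109, 78, 77]
98 236 [173, 178, 185, 187, 187, 188, 188, 188, 186, 182, 184, 199, 182, 159, 151, 149, 147, 147, 147, 147, 146, 145, 143, 139, 138, 138, 130, 122, 119, 120, 125, 124, 126, 131, 135, 135, 138, 145, 146, 153, 178, 187, 189, 205, 222, 222, 158, 92]
101 236 [159, 179, 188, 188, 187, 187, 188, 187, 185, 184, 177, 177, 182, 176, 139, 119, 121, 122, 124, 135, 136, 137, 138, 142, 146, 145, 146, 147, 147, 146, 146, 146, 146, 146, 147, 146, 146, 147, 147, 141, 127, 144, 170, 180, 189, 209, 223, 200]
```

Tin bottomed exactly 16 mm above its table grasp height, and its top outline matches the prediction within about 1 px. I'll check that the bystanders are unmoved, then hand in.

Run:
```python
from h import *
a,b=cv2.imread("pics/side0.png"),cv2.imread("pics/s6.png")
d=cv2.absdiff(a,b).max(2)
for n,(u,v,h) in dict(bigjar=(380,362,24),cup=(282,392,26),bottle=(273,122,12)).items():
    print(n,(d[v-h:v+h,u-h:u+h]>40).mean())
if all((d[v-h:v+h,u-h:u+h]>40).mean()<.15 for u,v,h in((380,362,24),(282,392,26),(273,122,12))): print(r.sign_off())
```

```text
bigjar 0.54296875
cup 0.22596153846153846
bottle 0.13368055555555555
```

Run:
```python
from h import *
G=lambda f:cv2.cvtColor(cv2.imread(f),cv2.COLOR_BGR2GRAY)
a=G("pics/side0.png")
for f in("pics/s2.png","pics/s3.png","pics/s6.png"):
  b=G(f)
  for n,(u,v,h) in dict(bigjar=(380,362,30),cup=(282,388,30),bottle=(273,122,11)).items():
    t=a[v-h:v+h,u-h:u+h];s=b[max(0,v-h-12):v+h+12,u-h-12:u+h+12]
    _,m,_,l=cv2.minMaxLoc(cv2.matchTemplate(s,t,cv2.TM_CCOEFF_NORMED));print(f,n,round(m,3),l, t.mean().round(),b[v-h:v+h,u-h:u+h].mean().round())
```

```text
pics/s2.png bigjar 0.959 (12, 12) 152.0 147.0
pics/s2.png cup 0.859 (12, 12) 144.0 133.0
pics/s2.png bottle 0.783 (11, 12) 98.0 121.0
pics/s3.png bigjar 0.968 (12, 12) 152.0 148.0
pics/s3.png cup 0.897 (12, 12) 144.0 136.0
pics/s3.png bottle 1.0 (12, 12) 98.0 99.0
pics/s6.png bigjar 0.867 (12, 12) 152.0 123.0
pics/s6.png cup 0.808 (12, 13) 144.0 131.0
pics/s6.png bottle 0.891 (12, 12) 98.0 95.0
```

The best match is within 1 px for all three, so the differences come from the arm's shadow. Handing in.

```bash
python3 -c "
from bench import r
print(r.sign_off())"
```

```text
the job is handed in; nothing more can be done
None
```

The jar and tin are pressed home and released, the bottle, big jar and cup match their starting positions to within 1 px in the side camera, and the job was handed in at about 18 s; no verdict was returned.

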